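# Press the post socket into a jewellery stand's base

### The arm

A 6-joint arm with a two-finger parallel gripper is mounted at the origin on the work surface. World frame = base frame: x ahead of the robot, y to its left, z up, the work surface at z = 0. Lengths are in m, angles in rad, forces in N, time in s.
With the tool pointing down it reaches from about 0.425 to 0.925 m from the base axis. Payload 12.5 kg.
Tool frame: the origin (TCP) lies midway between the tips of the shut fingers; the grasp point (between the pads) lies 19 mm behind it (ctrl.grasp_offset is the distance from the TCP to the grasp point, in m); z points along the fingers, y is the direction in which the jaws open and shut (so a half turn about z gives the same grasp; the last joint's range is limited). The gripper opens to 85 mm and grips with 20 to 120 N. Pads are 22 mm wide; open, the fingers measure 114 mm over their backs; the gripper's body (76 mm by 85 mm) begins 54 mm behind the grasp point. The pads swing forward as they close: fully open they stand 13 mm farther back than shut.
Start: joints at [1.099, 0.491, 1.559, -0, 1.092, -0.106], TCP at [0.224, 0.584, 0.194] pointing down, gripper open.
Joint ranges: [-3.1, 3.1], [-0.84, 2.19], [0.05, 2.79], [-1.13, 4.28], [0.06, 2.93], [-2.69, 2.69]. Speed limits (rad/s): [2.22, 2.22, 2.79, 3.14, 3.14, 3.14].

### API

Orientations are given as a unit quaternion [x, y, z, w].
In Python, from bench import readout, viewer, ctrl gives the robot as it stands.
- The arm moves only by the tool servo_tool, never from a script. Its argument "moves" is a list of rows, each a list of 3 entries, a list of its own where there are three numbers: the finger opening in cm, from 0 to 8.54, then the shift along the tool's x, y, z in cm, then the turn about the tool's z in rad. In form: [[hand, [x, y, z], yaw], ...]. A call has 1 to 20 rows; each row shifts and turns the commanded pose from where the row before left it, along the tool's axes as they then stand; what a row does not reach is not made up. A row lasts 1/12 s, in which the tool goes at most 41.7 mm and 7.16 degrees, less where a joint would pass 70% of its speed; a pose out of reach is approached as far as the arm can. A call with a gripper value outside its range is refused whole. The fingers move at their own pace and stop on an object; "newtons" is the grip in N (left out, the last holds). Time passes only in rows, so rows that do not move let the fingers close. It gives the time, the measured TCP pose, the force and the opening at its end, in the units of the state.
- readout.get_state(): the state, without advancing time (a new reading comes with each control period).
- viewer.get_image(name): name is "side" or "top" or "wrist"; returns a dict with "image" (420x560x3 uint8, red, green, blue), "range_z" (420x560 float32, m along the optical axis (not along the pixel's ray), 0 where there is no reading), "fov_y" (degrees; the focal length in pixels is half the picture's height over the tangent of half this angle, whatever the lens; pixels are square), "cx", "cy" (the principal point, pixels), "position" and "orientation" of the camera in the world; the wrist camera has in their place "mount" (4x4, takes a point from camera to tool coordinates, whose origin is the TCP and whose axes are the flange's). Camera axes: x right, y down, z forward; pixel columns grow to the right and rows downward; lengths in m; the calibration is good to about 2 mm. A picture is of the moment at which its call begins: read the wrist's pose just before it.
- ctrl.job_done(): hands the job in, once; it reports no verdict.
The state is a dict: "time_s": time; "joint_positions": joint angles; "qvel": joint speeds; "joint_efforts": joint torques, N m; "tcp_pos": TCP position; "ee_rot": TCP orientation; "ft_force": force on the tool from outside, world axes, zero at the start; "moment": the same for the moment, N m; "finger_gap": finger opening in m.
Only numpy, scipy, OpenCV 4.12 (cv2) and the standard library are available. Lean on these libraries where they do the work, as an engineer would, in place of code of your own. Each camera call takes 0.05 s, during which the arm holds its last target. There are 200 camera calls.

### The job

Press the smaller brass post socket, nose down, into the bore of the wooden jewellery-stand block until its flange sits fully home and flush on the wood, then let go. Feel for the bore and press steadily and gently, never harder than about 35 N, and leave the larger socket, the jar and the spray can where they are.

Things in the scene. Friction and masses are not known exactly. Their poses are not given: they have to be found in the camera images.
- socket_mid (a point): Centre of the smaller brass post socket, the part to press in: a round flanged sleeve 62 mm tall, 0.2 kg, standing upright, nose down. Its collar (top 32 mm, 26 mm diameter) is meant to be gripped. This point is on the axis, 31 mm above the foot, 1 mm above the flange's top, 31 mm below the collar's top. z points up the axis.
- socket_shoulder (a point): Point on the smaller socket's axis at its shoulder (flange underside), 24 mm above the foot; z up. Flange 40 mm diameter, 6 mm thick; nose below it 24 mm diameter, 24 mm long, foot chamfered 1.5 mm. In the bore, from 7 mm deep, four sprung ribs grip the nose: pushing past them takes 8 to 15 N all the way and they hold it where left; the shoulder's landing is felt as a further rise of force.
- plinth: The stand's dark square wooden plinth, 150 x 150 x 10 mm, fixed on the counter; origin at the centre of its underside, x and y along its sides. On it stands the wooden block, 120 x 120 mm, square to the plinth and centred in the plinth's y, but up to 10 mm off centre along the plinth's x, either way: by how much is not known and must be seen or felt.
- base (a joint): How far the block has moved up (m): 0 at rest, negative when pressed down. Its flat top is 63 mm above the counter at rest. It cannot slide, but stands on soft rubber feet and sinks about 1 mm for each 8 N pressed on it. At the centre of its top is the bore, vertical, 25 mm wide and 32 mm deep.
- socket_big_mid (a point): Centre (31 mm above the foot) of the larger brass socket, the same shape and height but nose 34 mm, flange 50 mm, collar 34 mm diameter; it does not fit the bore and must be left standing where it is.
- jar: Low cream jar, 64 mm diameter, 60 mm tall, black cap; origin at the centre of its underside. Leave alone.
- can: Plain grey spray can, 52 mm diameter, 170 mm tall; origin at the centre of its underside. Leave alone.
Mind the look-alikes: they are no part of the job. Leave any green or red look-alike of the part that bears socket_mid alone.

How it is judged:
By the outcome, as a careful person would: the job done as asked, in the order asked, and still so for the second after the job is handed in, with the robot touching nothing.
It also fails if it takes over 58 s, if anything falls off the work surface, if the arm or the gripper's body presses on something with over 40 N, if the wrist force passes 120 N, or if a joint passes its speed limit or range.

## Working session

There is one attempt and no reset: what is moved stays moved. The work goes in short steps, Python scripts to look and compute and a tool call to move; the robot and the scene stay as the last step left them, time stands still between calls to the robot, and variables do not carry over. Pictures are saved under pics/ and viewed, about 8 in all and at most 12, crops included, and the job is handed in when it is done.

Besides the shell and the picture viewer there is one more tool, called as name(argument=value, ...) on one line, values as JSON. servo_tool: Moves the arm, as the interface text tells. Its arguments: {"type":"object","properties":{"moves":{"type":"array"},"newtons":{"type":"number"}},"required":["moves"]}

```bash
mkdir -p pics
cat > h.py <<'E'
import numpy as np, cv2, pickle
from scipy.spatial.transform import Rotation as R
from bench import readout, viewer, ctrl
def grab(name,fn):
    s=readout.get_state(); d=viewer.get_image(name)
    if 'mount' in d:
        T=np.eye(4);T[:3,:3]=R.from_quat(s['ee_rot']).as_matrix();T[:3,3]=s['tcp_pos']; d['T']=T@np.array(d['mount'])
    else:
        T=np.eye(4);T[:3,:3]=R.from_quat(d['orientation']).as_matrix();T[:3,3]=d['position'];d['T']=T
    d['f']=210/np.tan(np.radians(d['fov_y'])/2)
    pickle.dump(d,open(f'pics/{fn}.pkl','wb')); cv2.imwrite(f'pics/{fn}.png',d['image'][:,:,::-1]); return d
def load(fn): return pickle.load(open(f'pics/{fn}.pkl','rb'))
def cloud(d):
    v,u=np.mgrid[:d['image'].shape[0],:d['image'].shape[1]]; z=d['range_z']
    P=np.stack([(u-d['cx'])/d['f']*z,(v-d['cy'])/d['f']*z,z],-1)
    return P@d['T'][:3,:3].T+d['T'][:3,3]
def onplane(d,u,v,h):
    r=d['T'][:3,:3]@np.array([(u-d['cx'])/d['f'],(v-d['cy'])/d['f'],1]); c=d['T'][:3,3]
    return c+r*(h-c[2])/r[2]
def proj(d,p):
    q=d['T'][:3,:3].T@(np.array(p)-d['T'][:3,3]); return q[:2]/q[2]*d['f']+[d['cx'],d['cy']]
E
python3 - <<'E'
from h import *
s=readout.get_state(); print(s, ctrl.grasp_offset)
for n in ('top','side'):
    d=grab(n,n+'0'); print(n,d['T'].round(3).tolist(),d['f'],d['cx'],d['cy'])
E
```

```text
{'time_s': 0.0, 'joint_positions': array([ 1.09938533e+00,  4.91551987e-01,  1.55946301e+00, -2.31402408e-05,
        1.09167205e+00, -1.05581453e-01]), 'qvel': array([ 2.45595415e-05, -1.12487878e-03, -3.34965935e-04,  1.17388855e-03,
       -1.68216343e-03, -1.43789689e-03]), 'joint_efforts': array([ 2.96752092e-03, -6.18450522e+01, -2.61582595e+01, -1.05506974e-04,
        4.19283140e-03,  1.90728508e-05]), 'tcp_pos': array([0.22342931, 0.58341318, 0.19312779]), 'ee_rot': array([ 1.81891213e-01,  9.83318507e-01, -5.27502289e-04, -1.45843054e-04]), 'ft_force': array([ 0.43771442, -0.33435713, -0.36829434]), 'moment': array([-0.01116422, -0.01397798, -0.00149472]), 'finger_gap': 0.08518631003774822} 0.0187
top [[-0.008, -0.986, 0.164, 0.441], [-1.0, 0.008, -0.002, -0.01], [0.0, -0.164, -0.986, 1.136], [0.0, 0.0, 0.0, 1.0]] 535.9975677205874 278.4244991385786 214.49011472065692
side [[0.991, -0.097, 0.09, 0.522], [-0.131, -0.647, 0.751, -0.685], [-0.014, -0.757, -0.654, 0.679], [0.0, 0.0, 0.0, 1.0]] 437.8008237208215 278.85802845843915 209.62417846377642
```

View pics/top0.png

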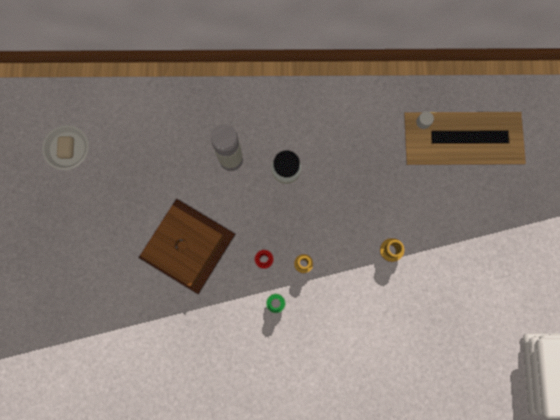

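View pics/side0.png

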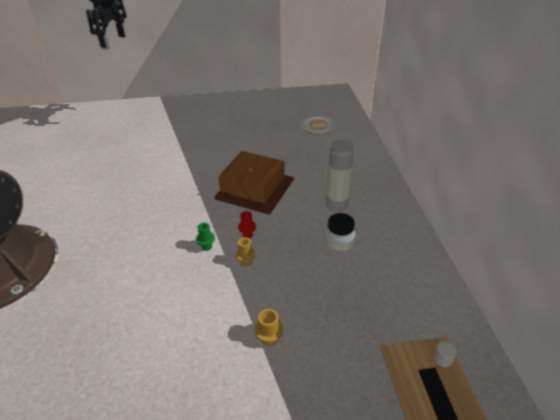

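In the top view the candidates are brass at (304,263), the larger brass at (393,249), red at (264,259) and green at (276,303). The part I want is the smaller brass one at (304,263). The block is near (187,245), with its bore at about (180,244). The jar is at (287,165) and the can at (228,145). Next I'll measure these and make one close crop.

Run:
```python
from h import *
d=load('top0'); P=cloud(d); img=d['image']
for n,(u,v) in dict(small=(304,263),big=(393,249),red=(264,259),green=(276,303)).items():
    w=P[v-25:v+26,u-25:u+26].reshape(-1,3); 
    hi=w[(w[:,2]>.035)&(np.hypot(*(w[:,:2]-onplane(d,u,v,.062)[:2]).T)<.03)]
    t=w[w[:,2]>.055]; print(n,onplane(d,u,v,.062).round(3),len(t),((t.min(0)+t.max(0))/2).round(4),np.ptp(t,axis=0).round(3))
# block top
m=(np.abs(P[...,2]-.063)<.006); m[:, :120]=0;m[:,250:]=0; m[:190]=0;m[300:]=0
pts=P[m][:,:2]; r=cv2.minAreaRect((pts*1000).astype(np.float32)); print('block',r,P[m][:,2].mean(), m.sum())
m2=(np.abs(P[...,2]-.010)<.004); m2[:, :120]=0;m2[:,250:]=0; m2[:180]=0;m2[310:]=0
r=cv2.minAreaRect((P[m2|m][:,:2]*1000).astype(np.float32)); print('plinth',r)
print('bore',onplane(d,180,244,.063), 'depth',P[240:249,176:186,2].round(3))
print('jar',onplane(d,287,165,.06),'can',onplane(d,224,138,.17))
a=cv2.resize(img[200:320,130:250],(400,400),interpolation=cv2.INTER_CUBIC);b=cv2.resize(img[200:320,245:365],(400,400),interpolation=cv2.INTER_CUBIC)
cv2.imwrite('pics/c1.png',np.hstack([a,b])[:,:,::-1])
```

```text
small [ 0.521 -0.062  0.062] 87 [ 0.4882 -0.0417  0.5965] [0.094 0.064 1.08 ]
big [ 0.548 -0.241  0.062] 121 [ 0.5039 -0.1357  0.5958] [0.125 0.252 1.081]
red [0.53  0.018 0.062] 84 [0.4936 0.0115 0.5962] [0.105 0.042 1.08 ]
green [ 0.443 -0.005  0.062] 81 [ 0.4426 -0.0032  0.5958] [0.023 0.024 1.081]
block ((559.779052734375, 185.5814208984375), (121.05696105957031, 120.1961669921875), 58.53794479370117) 0.06316444714826241 3447
plinth ((569.7664184570312, 184.8357391357422), (272.899658203125, 257.7120056152344), 5.140308856964111)
bore [0.56113728 0.18713818 0.063     ] depth [[0.062 0.062 0.057 0.046 0.049 0.051 0.036 0.038 0.035 0.059]
 [0.064 0.053 0.044 0.042 0.035 0.031 0.031 0.032 0.033 0.029]
 [0.054 0.049 0.04  0.031 0.034 0.029 0.035 0.032 0.032 0.03 ]
 [0.051 0.043 0.034 0.033 0.032 0.034 1.136 0.027 0.034 0.032]
 [0.052 0.04  0.026 0.028 0.034 0.03  0.029 0.029 0.027 0.031]
 [0.047 0.036 0.031 0.035 0.036 0.032 0.029 0.032 0.03  0.032]
 [0.052 0.036 0.034 0.034 0.035 0.032 0.031 0.034 0.033 0.033]
 [0.053 0.045 0.03  0.025 0.033 0.033 0.031 0.03  0.029 0.031]
 [0.053 0.039 0.034 0.035 0.033 0.029 0.03  0.03  0.032 0.031]]
jar [ 0.72385901 -0.0298763   0.06      ] can [0.74793743 0.08960081 0.17      ]
```

View pics/c1.png

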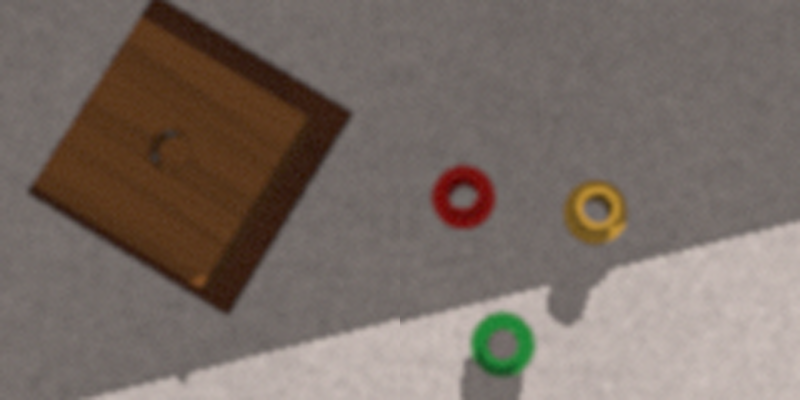

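The close crop shows the brass ring at about crop (597,208), with its collar up and its flange below, so it is the smaller brass socket. The red and green ones are clearly distinct from it. The bore, at crop (172,150), agrees with the centre measured for the block top, (0.560, 0.186). First I turn the jaws to lie along world x, clear of the red and green look-alikes.

servo_tool(moves=[[7,[0,0,0],0.12],[7,[0,0,0],0.12],[7,[0,0,0],0.12],[7,[0,0,0],0.12],[7,[0,0,0],0.12],[7,[0,0,0],0.12],[7,[0,0,0],0.12],[7,[0,0,0],0.12],[7,[0,0,0],0.12],[7,[0,0,0],0.12],[7,[0,0,0],0]], newtons=60)

```text
time_s: 1.02
tcp_pos: [0.2235, 0.5835, 0.1934]
ee_rot: [0.707, 0.707, -0.0, 0.0]
ft_force: [0.0, -0.0, -0.2]
finger_gap: 0.0699
```

servo_tool(moves=[[7,[-3.2,1.5,0],0],[7,[-3.2,1.5,0],0],[7,[-3.2,1.5,0],0],[7,[-3.2,1.5,0],0],[7,[-3.2,1.5,0],0],[7,[-3.2,1.5,0],0],[7,[-3.2,1.5,0],0],[7,[-3.2,1.5,0],0],[7,[-3.2,1.5,0],0],[7,[-3.2,1.5,0],0],[7,[-3.2,1.5,0],0],[7,[-3.2,1.5,0],0],[7,[-3.2,1.5,0],0],[7,[-3.2,1.5,0],0],[7,[-3.2,1.5,0],0],[7,[-3.2,1.5,0],0],[7,[-3.2,1.5,0],0],[7,[-3.2,1.5,0],0],[7,[0,0,0],0],[7,[0,0,0],0]])

```text
time_s: 2.68
tcp_pos: [0.4967, 0.0076, 0.1933]
ee_rot: [0.705, 0.709, -0.0, -0.0]
ft_force: [0.1, 0.9, 0.2]
finger_gap: 0.0699
```

Tool x is world +y and tool y is world +x, as expected. I'll move over the socket and look with the wrist camera.

servo_tool(moves=[[7,[-2.4,0.8,0],0],[7,[-2.4,0.8,0],0],[7,[-2.2,0.8,0],0],[7,[0,0,0],0],[7,[0,0,0],0]])

```text
time_s: 3.1
tcp_pos: [0.5204, -0.0605, 0.1934]
ee_rot: [0.705, 0.709, -0.0, -0.0]
ft_force: [0.1, 1.0, 0.8]
finger_gap: 0.0702
```

Run:
```python
from h import *
d=grab('wrist','w1'); P=cloud(d); s=readout.get_state(); print(s['tcp_pos'],d['f'],d['T'].round(3).tolist())
print(proj(d,[.521,-.062,.062]),proj(d,[.521,-.062,0]))
hsv=cv2.cvtColor(d['image'],cv2.COLOR_RGB2HSV); br=(hsv[...,0]>12)&(hsv[...,0]<32)&(hsv[...,1]>120)
for lo,hi in ((.055,.07),(.025,.036)):
    m=br&(P[...,2]>lo)&(P[...,2]<hi); q=P[m]; print(lo,len(q))
    if len(q):
        c,rr=cv2.minEnclosingCircle((q[:,:2]*1000).astype(np.float32)); print(c,rr,q[:,2].mean(),np.percentile(q,[1,99],axis=0).round(4).tolist())
```

```text
[ 0.52021643 -0.05988777  0.19349371] 375.09202873589487 [[1.0, 0.006, 0.002, 0.52], [0.007, -0.947, -0.321, 0.022], [-0.0, 0.321, -0.947, 0.373], [0.0, 0.0, 0.0, 1.0]]
[281.2865547  176.65381929] [281.25599546 160.72307267]
0.055 974
(541.0198974609375, -154.9633026123047) 107.62408447265625 0.06042750059845136 [[0.5139, -0.2609, 0.0552], [0.5679, -0.049, 0.063]]
0.025 1242
(538.2401733398438, -152.14500427246094) 110.9886245727539 0.030044099366971104 [[0.5076, -0.2591, 0.0257], [0.5749, -0.0432, 0.0356]]
```

View pics/w1.png

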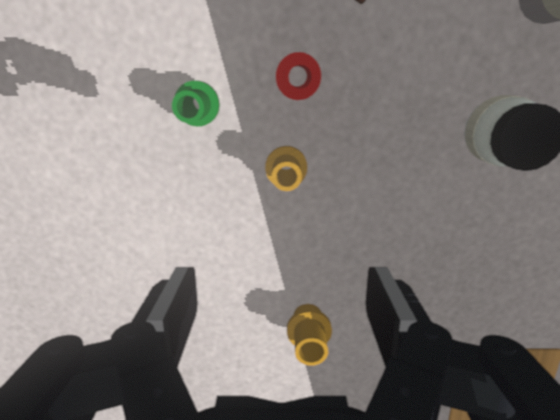

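The wrist view shows the small socket's rim at (287,176), the big socket at (311,350), red at (298,76) and green at (195,103). I'll refine the small socket's centre with y limited to it.

Run:
```python
from h import *
d=load('w1'); P=cloud(d)
hsv=cv2.cvtColor(d['image'],cv2.COLOR_RGB2HSV); br=(hsv[...,0]>12)&(hsv[...,0]<32)&(hsv[...,1]>120)
near=np.hypot(P[...,0]-.523,P[...,1]+.062)<.035
for lo,hi in ((.057,.067),(.025,.034)):
    q=P[br&near&(P[...,2]>lo)&(P[...,2]<hi)]; c,rr=cv2.minEnclosingCircle((q[:,:2]*1000).astype(np.float32)); print(len(q),c,rr,q[:,2].mean())
# rim ellipse by 2D: brass with z>.055, outer contour rays on plane .062
m=(br&near&(P[...,2]>.056)).astype(np.uint8); cs=max(cv2.findContours(m,0,2)[0],key=cv2.contourArea)[:,0]
q=np.array([onplane(d,u,v,.062)[:2]*1000 for u,v in cs],np.float32); print(cv2.fitEllipse(q))
print('rim pixel',onplane(d,287,176,.062))
```

```text
419 (525.518310546875, -61.78371047973633) 13.164449691772461 0.06123374045961358
530 (525.005615234375, -61.37928009033203) 19.597354888916016 0.029769313798996423
((525.5166015625, -60.84678649902344), (25.363162994384766, 26.302358627319336), 174.64566040039062)
rim pixel [ 0.5258958  -0.06138744  0.062     ]
```

The refined centre is (0.525, -0.0615), with collar radius 13 mm and flange radius 19.6 mm, which matches the smaller socket. I descend and grip the collar with the tips about 4 mm above the flange.

servo_tool(moves=[[7,[-0.15,0.45,2],0],[7,[0,0,3],0],[7,[0,0,3],0],[7,[0,0,3],0],[7,[0,0,2],0],[7,[0,0,1.5],0],[7,[0,0,1.0],0],[7,[0,0,0.4],0],[7,[0,0,0],0],[7,[0,0,0],0]], newtons=60)

```text
time_s: 3.98
tcp_pos: [0.5255, -0.0619, 0.0354]
ee_rot: [0.705, 0.709, 0.0, 0.0]
ft_force: [-0.6, 0.1, 0.6]
finger_gap: 0.0699
```

servo_tool(moves=[[4,[0,0,0],0],[3,[0,0,0],0],[2,[0,0,0],0],[2,[0,0,0],0],[2,[0,0,0],0],[2,[0,0,0],0],[2,[0,0,0],0]], newtons=60)

```text
time_s: 4.57
tcp_pos: [0.5253, -0.0624, 0.0347]
ee_rot: [0.705, 0.709, 0.0, 0.0]
ft_force: [0.8, -0.1, -0.2]
finger_gap: 0.0195
```

The gap reads 19.5 mm where the collar is 26 mm, so something is off. I'll look before moving.

Run:
```python
from h import *
w=grab('wrist','w2'); s=grab('side','s2'); u,v=map(int,proj(s,[.525,-.062,.03])); print(u,v,readout.get_state()['finger_gap'])
a=cv2.resize(s['image'][max(0,v-60):v+40,u-50:u+50],(400,400),interpolation=cv2.INTER_CUBIC)
b=cv2.resize(w['image'][150:400,155:405],(400,400))
cv2.imwrite('pics/c2.png',np.hstack([a,b])[:,:,::-1])
```

```text
244 252 0.019801931836163657
```

View pics/c2.png

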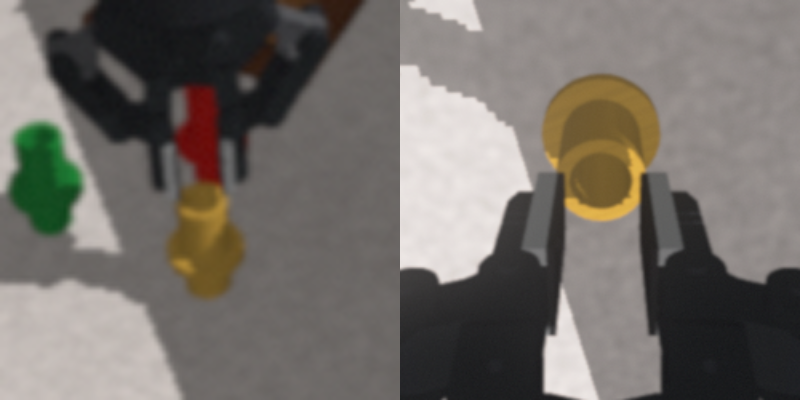

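Both views seem to show the finger tips level with or above the collar's top, while the TCP reads z = 0.035. The depth images should tell which is right.

Run:
```python
from h import *
s=load('s2');w=load('w2'); print(readout.get_state()['tcp_pos'])
for d,n,box in ((s,'side',(180,262,200,290)),(w,'wrist',(200,400,155,405))):
    P=cloud(d); r0,r1,c0,c1=box; q=P[r0:r1,c0:c1]; im=d['image'][r0:r1,c0:c1].astype(int)
    dark=(np.ptp(im,axis=2)<25)&(im.max(2)<150)&(q[...,2]>.02)&(np.abs(q[...,0]-.525)<.06)&(np.abs(q[...,1]+.062)<.08)
    k=q[dark]; k=k[k[:,2]<.12]; 
    for z in np.arange(.02,.12,.01):
        t=k[(k[:,2]>=z)&(k[:,2]<z+.01)]
        if len(t)>3: print(n,round(z,3),len(t),np.percentile(t[:,:2],[3,50,97],axis=0).round(3).tolist())
print(proj(w,[.512,-.062,.035]),proj(w,[.538,-.062,.035]),proj(s,[.512,-.062,.035]),proj(s,[.538,-.062,.035]))
hsv=cv2.cvtColor(w['image'],cv2.COLOR_RGB2HSV); P=cloud(w); br=(hsv[...,0]>12)&(hsv[...,0]<32)&(hsv[...,1]>120)&(P[...,1]>-.12)
for lo,hi in ((.057,.067),(.025,.034)):
    q=P[br&(P[...,2]>lo)&(P[...,2]<hi)]; print(lo,len(q),np.percentile(q,[1,50,99],axis=0).round(4).tolist())
# side: highest socket brass
P=cloud(s);hsv=cv2.cvtColor(s['image'],cv2.COLOR_RGB2HSV);br=(hsv[...,0]>12)&(hsv[...,0]<32)&(hsv[...,1]>120);q=P[br&(np.hypot(P[...,0]-.525,P[...,1]+.062)<.04)];print(len(q),np.percentile(q,[1,50,99],axis=0).round(4).tolist())
```

```text
[ 0.52530375 -0.0623518   0.03468431]
side 0.07 13 [[0.507, -0.074], [0.54, -0.073], [0.545, -0.067]]
side 0.08 47 [[0.503, -0.076], [0.515, -0.072], [0.548, -0.069]]
side 0.09 52 [[0.502, -0.076], [0.526, -0.072], [0.549, -0.069]]
side 0.1 48 [[0.503, -0.075], [0.514, -0.072], [0.547, -0.069]]
side 0.11 65 [[0.489, -0.077], [0.515, -0.074], [0.557, -0.068]]
wrist 0.02 4 [[0.537, -0.053], [0.539, -0.048], [0.543, -0.046]]
wrist 0.07 240 [[0.505, -0.073], [0.536, -0.052], [0.546, -0.051]]
wrist 0.08 1004 [[0.503, -0.069], [0.536, -0.055], [0.548, -0.051]]
wrist 0.09 1228 [[0.503, -0.069], [0.536, -0.055], [0.549, -0.051]]
wrist 0.1 1688 [[0.505, -0.072], [0.536, -0.055], [0.547, -0.051]]
wrist 0.11 2395 [[0.493, -0.068], [0.536, -0.051], [0.558, -0.049]]
[254.98666261 238.52932551] [304.60406364 238.74634103] [238.12011285 251.62127093] [250.90233137 250.2756099 ]
0.057 1450 [[0.5138, -0.0741, 0.0572], [0.5257, -0.0589, 0.0615], [0.5369, -0.0487, 0.063]]
0.025 1835 [[0.5068, -0.0715, 0.0264], [0.525, -0.052, 0.0298], [0.5439, -0.042, 0.0336]]
363 [[0.5087, -0.0821, 0.0057], [0.5257, -0.0724, 0.0408], [0.5428, -0.052, 0.0645]]
```

Both depth cameras, one of them independent of the arm, put the real finger tips at z ≈ 0.07, about 36 mm above the reported TCP. The jaws therefore closed in air above the socket, which hasn't moved. I'll measure the offset more closely and use the real tips from here on.

Run:
```python
from h import *
for n in 'sw':
    d=load(n+'2');P=cloud(d);im=d['image'].astype(int)
    m=(np.ptp(im,axis=2)<30)&(np.abs(P[...,0]-.525)<.03)&(np.abs(P[...,1]+.062)<.016)&(P[...,2]>.045)&(P[...,2]<.16)
    q=P[m]; print(n,np.percentile(q[:,2],[.2,1,2,5]).round(4))
    for side in (-1,1):
        k=q[(q[:,0]-.525)*side>0]; k=k[k[:,2]<.09]; print(side,len(k),k.min(0).round(4),k.max(0).round(4))
d=load('w1');P=cloud(d);im=d['image'].astype(int)
m=(np.ptp(im,axis=2)<30)&(np.abs(P[...,0]-.52)<.07)&(np.abs(P[...,1]+.06)<.02)&(P[...,2]>.15)
print('w1 open7 tip z',np.percentile(P[m][:,2],[.2,1,2,5]).round(4), 'tcp .1935')
```

```text
s [0.0635 0.0762 0.0773 0.0819]
-1 33 [ 0.5018 -0.0762  0.0608] [ 0.5185 -0.0531  0.0898]
1 30 [ 0.5363 -0.0765  0.0752] [ 0.5484 -0.0668  0.0899]
w [0.0761 0.0786 0.0807 0.0853]
-1 619 [ 0.5021 -0.074   0.0732] [ 0.5159 -0.0509  0.09  ]
1 632 [ 0.5356 -0.0744  0.0734] [ 0.5495 -0.051   0.09  ]
w1 open7 tip z [0.2401 0.2441 0.2469 0.2543] tcp .1935
```

The offset is consistent: the tips are 41 mm above the reported TCP at 20 mm opening and 49 mm above it at 70 mm. I open, go 40 mm further down, slowly at the end, check the force, then close.

servo_tool(moves=[[5.4,[0,0,0],0],[5.4,[0,0,0],0],[5.4,[0,0,0],0],[5.4,[0,0,0],0],[5.4,[0,0,0.6],0],[5.4,[0,0,0.6],0],[5.4,[0,0,0.6],0],[5.4,[0,0,0.6],0],[5.4,[0,0,0.6],0],[5.4,[0,0,0.5],0],[5.4,[0,0,0.4],0],[5.4,[0,0,0],0],[5.4,[0,0,0],0]])

```text
time_s: 5.75
tcp_pos: [0.5252, -0.0623, -0.0045]
ee_rot: [0.705, 0.709, -0.0, -0.0]
ft_force: [0.3, -0.2, 0.1]
finger_gap: 0.0537
```

servo_tool(moves=[[4,[0,0,0],0],[3,[0,0,0],0],[2,[0,0,0],0],[2,[0,0,0],0],[2,[0,0,0],0],[2,[0,0,0],0],[2,[0,0,0],0]], newtons=60)

```text
time_s: 6.33
tcp_pos: [0.5255, -0.0624, -0.0039]
ee_rot: [0.705, 0.709, 0.0, 0.0]
ft_force: [0.2, 0.1, 5.9]
finger_gap: 0.0243
```

It has gripped something: the gap is stopped at 24.3 mm, with a small upward force. I lift a little and check.

servo_tool(moves=[[2,[0,0,-0.3],0],[2,[0,0,-0.7],0],[2,[0,0,-1],0],[2,[0,0,-2],0],[2,[0,0,0],0],[2,[0,0,0],0],[2,[0,0,0],0]], newtons=60)

```text
time_s: 6.92
tcp_pos: [0.5251, -0.0623, 0.0356]
ee_rot: [0.705, 0.709, 0.0, 0.0]
ft_force: [-0.3, 0.4, -3.5]
finger_gap: 0.0245
```

Run:
```python
from h import *
w=grab('wrist','w3'); s=grab('side','s3'); st=readout.get_state(); print(st['tcp_pos'],st['ft_force'],st['moment'],st['finger_gap'])
u,v=map(int,proj(s,[.525,-.062,.07]))
a=cv2.resize(s['image'][max(0,v-50):v+50,u-50:u+50],(400,400),interpolation=cv2.INTER_CUBIC)
b=cv2.resize(w['image'][150:400,155:405],(400,400))
cv2.imwrite('pics/c3.png',np.hstack([a,b])[:,:,::-1])
for n,d in (('side',s),('wrist',w)):
    P=cloud(d);hsv=cv2.cvtColor(d['image'],cv2.COLOR_RGB2HSV);br=(hsv[...,0]>12)&(hsv[...,0]<32)&(hsv[...,1]>120)
    q=P[br&(np.hypot(P[...,0]-.525,P[...,1]+.062)<.045)];print(n,len(q),np.percentile(q,[1,50,99],axis=0).round(4).tolist())
```

```text
[ 0.52490682 -0.0622234   0.03509663] [ 0.22205134  0.78240976 -2.45913012] [0.04033331 0.00647271 0.053669  ] 0.024265549225866514
side 361 [[0.5107, -0.0824, 0.0439], [0.5256, -0.0728, 0.0815], [0.5411, -0.0511, 0.1025]]
wrist 7421 [[0.5103, -0.0732, 0.0656], [0.5255, -0.0529, 0.0898], [0.5406, -0.042, 0.1023]]
```

View pics/c3.png

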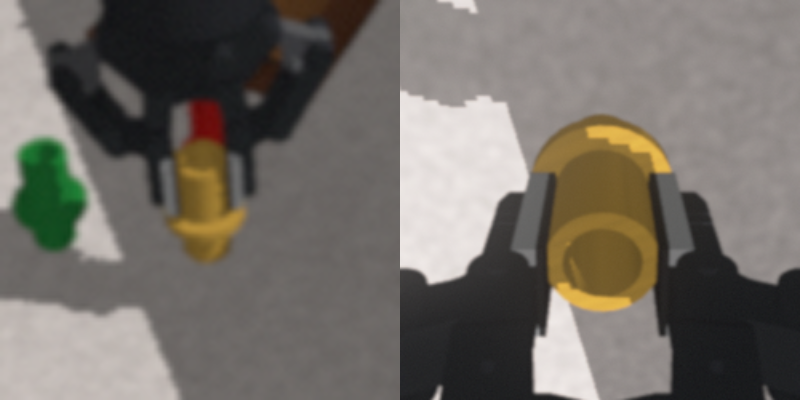

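The socket is gripped squarely: its collar top is at 0.102 and its foot at 0.040, 4 mm above the reported TCP. I raise it and stop short of the block, so the wrist camera sees the bore.

servo_tool(moves=[[2,[0,0,-2],0],[2,[0,0,-2.5],0],[2,[0,0,-2],0],[2,[0,0,-0.5],0],[2,[1.5,0.3,0],0],[2,[2.5,0.5,0],0],[2,[2.5,0.5,0],0],[2,[2.5,0.5,0],0],[2,[2.5,0.5,0],0],[2,[2.5,0.5,0],0],[2,[2,0.4,0],0],[2,[1,0.3,0],0],[2,[0,0,0],0],[2,[0,0,0],0],[2,[0,0,0],0]], newtons=80)

```text
time_s: 8.27
tcp_pos: [0.5591, 0.107, 0.1051]
ee_rot: [0.705, 0.709, -0.0, -0.0]
ft_force: [-0.6, -1.1, -2.8]
finger_gap: 0.0237
```

Run:
```python
from h import *
w=grab('wrist','w4'); st=readout.get_state(); tcp=st['tcp_pos']; print(tcp,st['ft_force'],st['moment'],st['finger_gap'])
P=cloud(w);hsv=cv2.cvtColor(w['image'],cv2.COLOR_RGB2HSV)
m=np.abs(P[...,2]-.063)<.005
pts=P[m&(P[...,1]>.08)][:,:2]; print('block',m.sum(),cv2.minAreaRect((pts*1000).astype(np.float32)),P[m][:,2].mean())
near=np.hypot(P[...,0]-.56,P[...,1]-.186)<.03
b=near&(P[...,2]<.052)&(P[...,2]>.02); print('bore px',b.sum())
if b.sum():
    cs=max(cv2.findContours(b.astype(np.uint8),0,2)[0],key=cv2.contourArea)[:,0]
    q=np.array([onplane(w,u,v,.063)[:2]*1000 for u,v in cs],np.float32); print(cv2.minEnclosingCircle(q),cv2.fitEllipse(q))
br=(hsv[...,0]>12)&(hsv[...,0]<32)&(hsv[...,1]>120)&(np.hypot(P[...,0]-tcp[0],P[...,1]-tcp[1])<.03)
zr=np.percentile(P[br][:,2],99.5); print('ztop',zr)
q=P[br&(P[...,2]>zr-.004)]; print('collar top',cv2.minEnclosingCircle((q[:,:2]*1000).astype(np.float32)))
q=P[br&(np.abs(P[...,2]-(zr-.032))<.004)]; print('flange',len(q),cv2.minEnclosingCircle((q[:,:2]*1000).astype(np.float32)),q.max(0),q.min(0))
```

```text
[0.55918863 0.10685925 0.10531834] [ 0.19953781 -0.62645416 -2.9221031 ] [ 0.00228048  0.01219109 -0.04391013] 0.023773516569531312
block 40934 ((621.147216796875, 149.8544158935547), (120.5255126953125, 259.88372802734375), 58.8951301574707) 0.06255573607926058
bore px 1388
((561.5614624023438, 185.97784423828125), 11.842761993408203) ((561.517822265625, 186.07171630859375), (22.683223724365234, 23.00725746154785), 95.6379623413086)
ztop 0.17203197387732536
collar top ((559.5599975585938, 107.61278533935547), 13.763954162597656)
flange 1818 ((559.2437133789062, 114.60255432128906), 18.056415557861328) [0.57729033 0.12779128 0.14402488] [0.54118805 0.09790074 0.13603503]
```

View pics/w4.png

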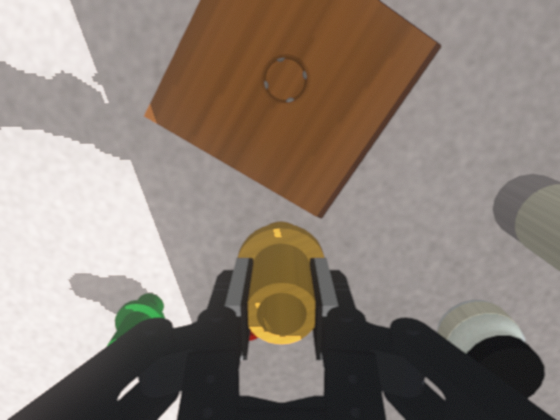

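The bore is at (285,79) in the wrist view, which gives (0.5615, 0.186) and agrees with the top camera. The socket axis is at (0.5594, 0.1076) and upright. I shift it over the bore and lower it to about 4 mm above the wood.

servo_tool(moves=[[2,[2,0.05,0],0],[2,[2.5,0.1,0],0],[2,[2.2,0.1,0],0],[2,[1.1,0,0],0],[2,[0,0,1],0],[2,[0,0,1.5],0],[2,[0,0,1],0],[2,[0,0,0.6],0],[2,[0,0,0],0],[2,[0,0,0],0],[2,[0,0,0],0]])

```text
time_s: 9.23
tcp_pos: [0.5619, 0.1855, 0.0651]
ee_rot: [0.706, 0.709, 0.0, 0.0]
ft_force: [0.6, 0.2, -2.3]
finger_gap: 0.0236
```

Run:
```python
from h import *
w=grab('wrist','w5');s=grab('side','s5'); st=readout.get_state(); tcp=st['tcp_pos']; print(tcp,st['ft_force'],st['moment'],st['finger_gap'])
for n,d in (('w',w),('s',s)):
    P=cloud(d);hsv=cv2.cvtColor(d['image'],cv2.COLOR_RGB2HSV)
    br=(hsv[...,0]>18)&(hsv[...,0]<32)&(hsv[...,1]>150)&(np.hypot(P[...,0]-tcp[0],P[...,1]-tcp[1])<.03)&(P[...,2]>.068)
    q=P[br]; print(n,len(q),np.percentile(q,[.5,99.5],axis=0).round(4).tolist())
    if n=='w':
        z=np.percentile(q[:,2],99.5);k=q[q[:,2]>z-.004];print(cv2.minEnclosingCircle((k[:,:2]*1000).astype(np.float32)))
u,v=map(int,proj(s,[.56,.186,.07]))
cv2.imwrite('pics/c5.png',np.hstack([cv2.resize(s['image'][v-40:v+40,u-40:u+40],(400,400),interpolation=cv2.INTER_CUBIC),cv2.resize(w['image'][150:350,180:380],(400,400),interpolation=cv2.INTER_CUBIC)])[:,:,::-1])
```

```text
[0.56187974 0.18575078 0.06528692] [-0.81496096  0.4602877  -2.96268705] [ 0.00595175 -0.04513814 -0.02520789] 0.023876503455577066
w 7353 [[0.5455, 0.1742, 0.0932], [0.5786, 0.206, 0.1317]]
((562.5026245117188, 186.21385192871094), 13.65308952331543)
s 243 [[0.5452, 0.1631, 0.0713], [0.5781, 0.195, 0.1326]]
```

View pics/c5.png

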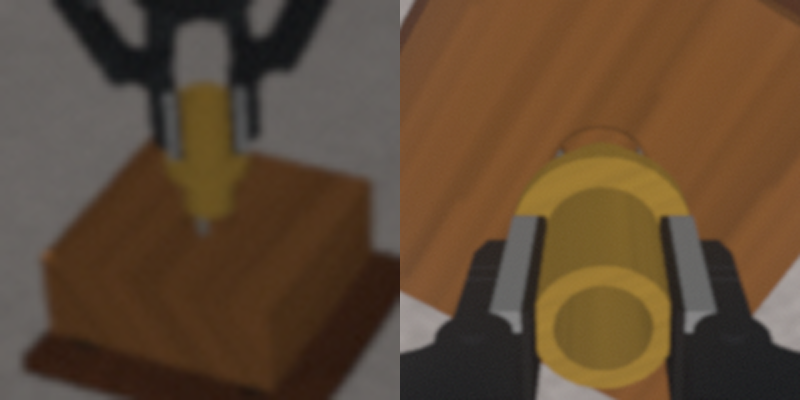

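The nose hovers just above the bore, and the bore's far edge is visible at crop (600,128), nearly centred on the flange. I'll turn that edge into a final correction.

Run:
```python
from h import *
w=load('w5')
f=onplane(w,279.9,214,.063); a=onplane(w,258,226,.063); b=onplane(w,301.5,226,.063); print(f,a,b)
x=(a+b)[0]/2; print('bore centre',x,f[1]-.0125)
print('socket flange x', [onplane(w,180+(c-400)/2,150+212/2,.0997) for c in (516,688)])
print('flange far', onplane(w,281,150+147/2,.0997))
```

```text
[0.56162677 0.19880583 0.063     ] [0.55016047 0.19202534 0.063     ] [0.57298842 0.19212196 0.063     ]
bore centre 0.5615744408664708 0.1863058326422869
socket flange x [array([0.54365103, 0.19331738, 0.0997    ]), array([0.58071735, 0.1934696 , 0.0997    ])]
flange far [0.56210975 0.20849882 0.0997    ]
```

The bore centre is (0.5616, 0.1863) against the socket at about (0.5622, 0.1862). I correct x by 0.5 mm and feel downward.

servo_tool(moves=[[2,[0,-0.05,0.2],0],[2,[0,0,0.15],0],[2,[0,0,0.15],0],[2,[0,0,0.1],0],[2,[0,0,0.1],0],[2,[0,0,0.1],0],[2,[0,0,0.1],0],[2,[0,0,0],0]])

```text
time_s: 10.0
tcp_pos: [0.5611, 0.1858, 0.0555]
ee_rot: [0.705, 0.709, 0.0, 0.0]
ft_force: [-0.1, -0.7, -2.2]
finger_gap: 0.0237
```

The foot should be about 3 mm below the top with no contact force, so it appears to be entering. I continue slowly.

servo_tool(moves=[[2,[0,0,0.1],0],[2,[0,0,0.1],0],[2,[0,0,0.1],0],[2,[0,0,0],0]])

```text
time_s: 10.33
tcp_pos: [0.5611, 0.1858, 0.0525]
ee_rot: [0.705, 0.709, 0.0, 0.0]
ft_force: [1.7, -0.3, -2.6]
finger_gap: 0.0239
```

servo_tool(moves=[[2,[0,0,0.1],0],[2,[0,0,0.1],0],[2,[0,0,0.1],0],[2,[0,0,0.1],0],[2,[0,0,0],0]])

```text
time_s: 10.75
tcp_pos: [0.5612, 0.1858, 0.0487]
ee_rot: [0.705, 0.709, 0.0, 0.0]
ft_force: [1.9, -1.9, 0.6]
finger_gap: 0.0237
```

servo_tool(moves=[[2,[0,0,0.1],0],[2,[0,0,0.1],0],[2,[0,0,0.1],0],[2,[0,0,0],0]], newtons=100)

```text
time_s: 11.08
tcp_pos: [0.5612, 0.1859, 0.0456]
ee_rot: [0.705, 0.709, 0.0, 0.0]
ft_force: [1.3, -0.8, -3.1]
finger_gap: 0.0235
```

servo_tool(moves=[[2,[0,0,0.1],0],[2,[0,0,0.1],0],[2,[0,0,0],0]])

```text
time_s: 11.33
tcp_pos: [0.5612, 0.1859, 0.0438]
ee_rot: [0.705, 0.709, 0.0, 0.0]
ft_force: [0.5, -1.7, 2.7]
finger_gap: 0.0234
```

Run:
```python
from h import *
w=grab('wrist','w6');s=grab('side','s6'); st=readout.get_state(); tcp=st['tcp_pos']; print(tcp,st['ft_force'],st['moment'],st['finger_gap'])
for n,d in (('w',w),('s',s)):
    P=cloud(d);hsv=cv2.cvtColor(d['image'],cv2.COLOR_RGB2HSV)
    br=(hsv[...,0]>18)&(hsv[...,0]<32)&(hsv[...,1]>150)&(np.hypot(P[...,0]-tcp[0],P[...,1]-tcp[1])<.03)&(P[...,2]>.06)
    q=P[br]; print(n,len(q),np.percentile(q,[.5,99.5],axis=0).round(4).tolist())
    if n=='w':
        z=np.percentile(q[:,2],99.5);k=q[q[:,2]>z-.004];print(cv2.minEnclosingCircle((k[:,:2]*1000).astype(np.float32)))
        m=(np.hypot(P[...,0]-.5616,P[...,1]-.186)<.055)&(np.abs(P[...,2]-.063)<.006)&(hsv[...,0]<18); print('top z',np.median(P[m][:,2]),m.sum())
u,v=map(int,proj(s,[.56,.186,.07]))
cv2.imwrite('pics/c6.png',np.hstack([cv2.resize(s['image'][v-40:v+40,u-40:u+40],(400,400),interpolation=cv2.INTER_CUBIC),cv2.resize(w['image'][150:350,180:380],(400,400),interpolation=cv2.INTER_CUBIC)])[:,:,::-1])
```

```text
[0.56113733 0.18588146 0.04384133] [ 0.71022075 -1.46925603  3.41429826] [-0.33347842 -0.11081433 -0.01368702] 0.02351838182361662
w 7296 [[0.5448, 0.1744, 0.0722], [0.5778, 0.2062, 0.1104]]
((561.5191650390625, 186.31617736816406), 13.883989334106445)
top z 0.06190782707518175 24507
s 205 [[0.5438, 0.1652, 0.0624], [0.5774, 0.1967, 0.1104]]
```

View pics/c6.png

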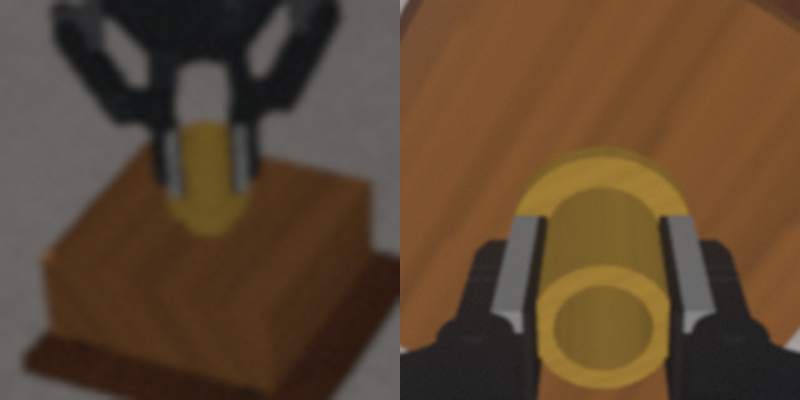

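It is going in: the foot is about 15 mm deep with the net force at about 6 N, the grip hasn't slipped, and the block has sunk by about 1 mm. I keep pressing gently.

servo_tool(moves=[[2,[0,0,0.1],0],[2,[0,0,0.1],0],[2,[0,0,0.1],0],[2,[0,0,0],0]])

```text
time_s: 11.77
tcp_pos: [0.5612, 0.1859, 0.0408]
ee_rot: [0.705, 0.709, 0.0, 0.0]
ft_force: [1.1, -2.1, 3.8]
finger_gap: 0.0237
```

servo_tool(moves=[[2,[0,0,0.1],0],[2,[0,0,0.1],0],[2,[0,0,0.1],0],[2,[0,0,0],0]])

```text
time_s: 12.1
tcp_pos: [0.5612, 0.1859, 0.0378]
ee_rot: [0.705, 0.709, 0.0, 0.0]
ft_force: [0.5, -1.0, 3.9]
finger_gap: 0.0233
```

servo_tool(moves=[[2,[0,0,0.1],0],[2,[0,0,0.1],0],[2,[0,0,0.1],0],[2,[0,0,0],0]])

```text
time_s: 12.43
tcp_pos: [0.5612, 0.1859, 0.0349]
ee_rot: [0.705, 0.709, 0.0, 0.0]
ft_force: [0.9, -2.1, 4.9]
finger_gap: 0.023
```

servo_tool(moves=[[2,[0,0,0.1],0],[2,[0,0,0.05],0],[2,[0,0,0],0]])

```text
time_s: 12.68
tcp_pos: [0.5613, 0.1859, 0.0337]
ee_rot: [0.705, 0.709, 0.0, 0.0]
ft_force: [-1.5, -2.9, 10.4]
finger_gap: 0.0235
```

servo_tool(moves=[[2,[0,0,0.05],0],[2,[0,0,0.05],0],[2,[0,0,0],0]])

```text
time_s: 12.93
tcp_pos: [0.5612, 0.1859, 0.0331]
ee_rot: [0.705, 0.709, 0.0, 0.0]
ft_force: [-2.5, -3.1, 15.3]
finger_gap: 0.0236
```

The force is rising at about 8 N/mm, the stiffness of the rubber feet, so the shoulder has landed. I press a little more to confirm.

servo_tool(moves=[[2,[0,0,0.05],0],[2,[0,0,0.04],0],[2,[0,0,0],0],[2,[0,0,0],0]])

```text
time_s: 13.27
tcp_pos: [0.5613, 0.1859, 0.0327]
ee_rot: [0.705, 0.709, 0.001, 0.0]
ft_force: [-3.8, -4.3, 18.2]
finger_gap: 0.0231
```

servo_tool(moves=[[2,[0,0,0.05],0],[2,[0,0,0.03],0],[2,[0,0,0],0],[2,[0,0,0],0]])

```text
time_s: 13.6
tcp_pos: [0.5613, 0.1859, 0.0322]
ee_rot: [0.705, 0.709, 0.001, 0.0]
ft_force: [-5.7, -3.6, 21.4]
finger_gap: 0.0233
```

```bash
cat > chk.py <<'E'
from h import *
import sys
k=sys.argv[1]
w=grab('wrist','w'+k);s=grab('side','s'+k);t=grab('top','t'+k); st=readout.get_state(); print(st['tcp_pos'],st['ft_force'],st['moment'],st['finger_gap'])
for n,d in (('w',w),('s',s),('t',t)):
    P=cloud(d);hsv=cv2.cvtColor(d['image'],cv2.COLOR_RGB2HSV)
    r=np.hypot(P[...,0]-.5616,P[...,1]-.186)
    br=(hsv[...,0]>18)&(hsv[...,0]<32)&(hsv[...,1]>150)&(r<.022)&(P[...,2]>.055)
    wd=(r<.045)&(r>.026)&(np.abs(P[...,2]-.062)<.006)&(hsv[...,0]<18)&(hsv[...,1]>100)
    q=P[br]
    if len(q)<5: print(n,'none');continue
    ann=P[br&(r>.014)&(r<.0195)][:,2]
    print(n,'coll top',np.percentile(q[:,2],99).round(4),'flange top',np.median(ann).round(4),len(ann),'wood',np.median(P[wd][:,2]).round(4),wd.sum())
u,v=map(int,proj(s,[.56,.186,.07]))
cv2.imwrite(f'pics/c{k}.png',np.hstack([cv2.resize(s['image'][v-40:v+40,u-40:u+40],(400,400),interpolation=cv2.INTER_CUBIC),cv2.resize(w['image'][150:350,180:380],(400,400),interpolation=cv2.INTER_CUBIC)])[:,:,::-1])
E
python3 chk.py 7
```

```text
[0.56130522 0.18589428 0.03220836] [-5.48337064 -3.94330949 21.24020792] [-0.62798759  0.60187033 -0.00916428] 0.023160597723692035
w coll top 0.0987 flange top 0.0657 1071 wood 0.0597 12916
s coll top 0.0989 flange top 0.0669 50 wood 0.0603 315
t none
```

View pics/c7.png

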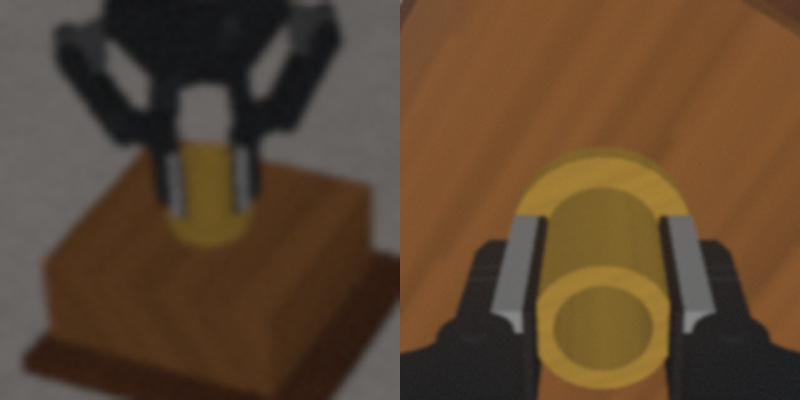

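It's flush: the flange top is 6.0 mm above the wood, which is the flange's thickness, and the block has sunk about 3 mm under 24 N net. I ease the load off, then open and back away straight up.

servo_tool(moves=[[2,[0,0,-0.1],0],[2,[0,0,-0.1],0],[2,[0,0,-0.05],0],[2,[0,0,0],0],[2,[0,0,0],0]])

```text
time_s: 14.17
tcp_pos: [0.5612, 0.1859, 0.0337]
ee_rot: [0.705, 0.709, 0.0, 0.0]
ft_force: [-2.1, -1.3, 9.9]
finger_gap: 0.0239
```

servo_tool(moves=[[2,[0,0,-0.1],0],[2,[0,0,0],0],[2,[0,0,0],0]])

```text
time_s: 14.42
tcp_pos: [0.5612, 0.1859, 0.0343]
ee_rot: [0.705, 0.709, 0.0, 0.0]
ft_force: [0.6, -2.3, 5.5]
finger_gap: 0.0234
```

servo_tool(moves=[[2.8,[0,0,0],0],[3.5,[0,0,0],0],[4.5,[0,0,0],0],[5.4,[0,0,0],0],[5.4,[0,0,0],0],[5.4,[0,0,0],0],[5.4,[0,0,-1],0],[5.4,[0,0,-2],0],[5.4,[0,0,-2.5],0],[5.4,[0,0,-2.5],0],[5.4,[-2,0,-2],0],[5.4,[-2.5,0,0],0],[5.4,[-2.5,0,0],0],[5.4,[-1,0,0],0],[5.4,[0,0,0],0],[5.4,[0,0,0],0]])

```text
time_s: 15.75
tcp_pos: [0.5615, 0.1059, 0.1343]
ee_rot: [0.706, 0.708, 0.0, -0.0]
ft_force: [-0.4, 0.8, 0.2]
finger_gap: 0.0537
```

```bash
python3 chk.py 8
python3 - <<'E'
from h import *
w=load('w8');P=cloud(w);hsv=cv2.cvtColor(w['image'],cv2.COLOR_RGB2HSV);r=np.hypot(P[...,0]-.5616,P[...,1]-.186)
br=(hsv[...,0]>16)&(hsv[...,0]<32)&(hsv[...,1]>150)
def fit(q,n):
    A=np.c_[q[:,:2]-[.5616,.186],np.ones(len(q))];c=np.linalg.lstsq(A,q[:,2],rcond=None)[0];print(n,len(q),c.round(4))
fit(P[br&(r>.015)&(r<.019)&(np.abs(P[...,2]-.069)<.003)],'flange'); fit(P[(r>.026)&(r<.045)&(np.abs(P[...,2]-.063)<.004)],'wood')
a=load('t8')['image'][200:320,130:330];cv2.imwrite('pics/c8.png',np.hstack([cv2.resize(a,(500,300),interpolation=cv2.INTER_CUBIC),cv2.resize(w['image'][:300,130:430],(300,300))])[:,:,::-1])
E
```

```text
[0.56139636 0.10687162 0.13393882] [ 0.29817483  0.15091519 -0.1695703 ] [ 0.02428103 -0.0670481   0.0342192 ] 0.053846409828395565
w coll top 0.1021 flange top 0.0686 1347 wood 0.0624 10976
s coll top 0.1024 flange top 0.0696 64 wood 0.0632 360
t none
flange 1131 [-0.0075  0.0002  0.0686]
wood 10976 [0.0006 0.0003 0.0624]
```

View pics/c8.png

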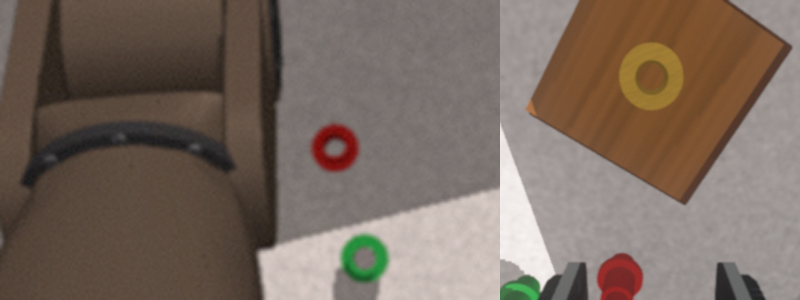

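The flange top is 6.2 mm above the wood (nominal 6) and level within noise. The gripper is clear, and red and green haven't moved. I hand it in.

Run:
```python
from h import *
s=load('s8'); P=cloud(s); a=load('side0')['image'].astype(int); 
for n,(u,v) in dict(big=(268,325),jar=(341,232),can=(340,175),red=(247,223),green=(205,236)).items(): print(n,np.abs(s['image'][v-12:v+12,u-10:u+10].astype(int)-a[v-12:v+12,u-10:u+10]).mean().round(1))
print(ctrl.job_done())
```

```text
big 3.5
jar 2.9
can 4.0
red 2.9
green 3.3
the job is handed in; nothing more can be done
None
```

The smaller brass socket is pressed nose down into the bore with its flange home on the wood, and I let go and backed clear. The job is handed in, with the last robot time read at about 16 s.

- **Pressing:** The ribs took about 6–8 N, then the shoulder landing showed as a rise of about 8 N/mm. The highest force I read was about 21 N (24 N net of the socket's weight).
- **Flush check:** After release the flange top stood 6.2 mm above the wood by the wrist camera and 6.4 mm by the side camera, where flush is 6 mm. It read 6.0 mm (wrist) and 6.6 mm (side) while pressed. The wrist fit shows a tilt of about 0.4°, which is about 0.15 mm at the flange edge and within measuring noise. The top camera's view of the socket was blocked by the arm.
- **Other objects:** The larger socket, jar, can and the red and green look-alikes look unchanged in the side view.

Two readings disagreed with the description:
- **Finger tips:** The real tips sat about 41 mm behind the reported TCP, so my first grip closed in air above the socket without touching it. I measured the offset in both depth cameras and worked from that.
- **Finger opening:** It read about 24 mm on the 26 mm collar.

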